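Clear the pad holder and find which way the canister cap loosens

TASK

The grey pad holder is parked over the cap of the polish canister: take it off and hang it astride the horizontal bar of the rail, one leg on each side. Nobody remembers the hand of the canister's black cap, so try it gently both ways, turn it the way it gives about a sixth of a turn until it comes free (do not just yank it off), and lift it off. Finish still holding the cap in the gripper, upright and still, about 10 cm above where it sat, with the holder left hanging and the brushes, polisher, bottle and disc undisturbed.

Things in the scene. Friction and masses are not known exactly. Their poses are not given: they have to be found in the camera images.
- holder: grey plastic saddle (upside-down U), 120 g. Origin midway between the lower ends of its legs, z up. Plate 86 (x) x 60 (y) mm, 5 thick, underside 40 above the origin; legs at its x edges 8 thick, 40 tall, 70 clear between them. Grip rib on the plate: 12 thick (x), 50 long (y), 24 high, top 69 above the origin. Starts resting loosely on the cap, legs either side of it, yaw varies
- cap: black round cap, 56 mm diameter, 45 tall, 60 g, ribbed side; origin at the centre of its lower rim, z up. Solid from 21 mm above its rim to the top (grip there). Sits on the canister's shoulder with a few mm of play, held by inner lugs like a quarter-turn cap; it does not rise as it turns. How it turns: see the canister
- canister: aluminium can, 80 mm diameter, foot bolted down, shoulder 90 mm up, 16 mm neck inside the cap; origin under its middle. The cap stops hard within 15 deg one way; the other way it turns freely, lifts free from 50 to 70 deg off its start, and stops at about 80. Which way (seen from above) differs from start to start and cannot be seen
- rail: steel rail bolted down: round bar 16 mm thick, 220 long along its own y, axis 150 above the worktop, between two 14 mm posts 158 high at y = +117 and -117 mm; origin on the worktop midway between the posts
- rail_mid (a point): the middle of the bar, on its axis, 150 mm above the worktop; y along the bar, z up
- brush_a: one of two short nylon detailing brushes, 140 x 30 x 22 mm, lying on the worktop; origin under its middle; leave it alone
- brush_b: the other short detailing brush, same make; leave it alone
- polisher: compact cordless polisher, black, 250 mm long, 76 mm high, lying on the worktop, round button on top; leave it alone
- bottle: upright white bottle, 64 mm diameter, 180 mm high; origin under its middle; leave it alone
- disc: black backing disc, 100 mm diameter, 22 mm high with its hub, lying flat; origin under its middle; leave it alone

How it is judged:
By the outcome, as a careful person would: the job done as asked, in the order asked, and still so for the second after the job is handed in, while the arm keeps its last pose, push and grip.
It also fails if it takes over 61 s, if anything falls off the work surface, if the arm or the gripper's body presses on something with over 40 N, if the wrist force passes 120 N, or if a joint passes its speed limit or range.

ROBOT

A 7-joint arm with a two-finger parallel gripper is mounted at the origin on the work surface. World frame = base frame: x ahead of the robot, y to its left, z up, the work surface at z = 0. Lengths are in m, angles in rad, forces in N, time in s.
With the tool pointing down it reaches from about 0.4 to 0.85 m from the base axis. Payload 4.5 kg.
Tool frame: the origin (TCP) lies at the very end of the fingers, on their centre line; the grasp point (between the pads) lies 19 mm behind it; z points along the fingers, y is the line along which they close (so a half turn about z gives the same grasp; the last joint's range is limited). The gripper opens to 88 mm and grips with 3 to 60 N. Pads are 18 mm wide; open, the fingers measure 123 mm over their backs; the gripper's body (75 mm by 187 mm) begins 45 mm behind the grasp point.
Start: joints at [-1.192, 0.689, -0.195, 1.565, 0.157, 0.902, -0.215], TCP at [0.211, 0.588, 0.239] pointing down, gripper open.
Joint ranges: [-3.01, 3.01], [-0.46, 2.08], [-1.47, 1.51], [0.13, 2.56], [-1, 4.14], [0.04, 2.09], [-2.66, 2.66]. Speed limits (rad/s): [2.57, 2.57, 3.14, 3.14, 3.14, 3.14, 3.14].

INTERFACE

Orientations are given as [roll, pitch, yaw] about the fixed x, y, z axes, in that order (R = Rz(yaw) Ry(pitch) Rx(roll)).
In Python, from rig import arm gives the robot as it stands.
- The arm moves only by the shell command python3 -m crank 'ROWS' [FORCE]. ROWS is JSON, a list of rows, each a list of 5 numbers: the shift along the tool's x, y, z each as a share of 0.4 m, from -1 to 1, then the turn about the tool's z as a share of 2 rad, from -1 to 1, then the closure, from 0 (fully open) to 1 (shut). A call has 1 to 8 rows; each row is the pose to reach, as a shift and turn from the pose commanded when the call began, along the tool's axes at that moment; what a row does not reach only later rows make up. A row lasts 1/8 s, in which the tool goes at most 62.5 mm and 10.7 degrees, less where a joint would pass 70% of its speed; a pose out of reach is approached as far as the arm can. A call with a number of a shift or a turn outside -1 to 1 is refused whole. A call with a gripper value outside its range is refused whole. The fingers move at their own pace and stop on an object; FORCE is the grip in N (left out, the last holds). Time passes only in rows, so rows that repeat a pose let the fingers close. It gives the time, the measured TCP pose, the force, the opening and the grip force at its end, in the units of the state.
- arm.state(): the state, without advancing time (a new reading comes with each control period).
- arm.capture(name): name is "side" or "top"; returns (picture, depth): 400x640x3 uint8, red, green, blue; 400x640 float32, m along the optical axis (not along the pixel's ray), 0 where there is no reading.
- arm.calibration(name): a dict with "mtx" (3x3 intrinsics, pixels), "eye" and "rotation" of the camera in the world. Camera axes: x right, y up, looking along -z (the intrinsics and any distortion apply to the point x, -y, -z); pixel columns grow to the right and rows downward; lengths in m; the calibration is good to about 2 mm. A picture is of the moment at which its call begins. calibration takes no time and is no camera call.
- arm.finish_job(): hands the job in; it is judged then, once.
The state is a dict: "t": time; "q": joint angles; "qvel": joint speeds; "tau": joint torques, N m; "ee_pos": TCP position; "eef_rot": TCP orientation; "force": force on the tool from outside, world axes, zero at the start; "torque": the same for the moment, N m; "gripper_width": opening from 0.0 (shut) to 1.0 (fully open); "finger_force": force on a finger pad.
Only numpy, scipy, OpenCV 4.12 (cv2) and the standard library are available. Lean on these libraries where they do the work, as an engineer would, in place of code of your own. Each camera call takes 0.05 s, during which the arm holds its last target. There are 200 camera calls.

## Working session

There is one attempt and no reset: what is moved stays moved. The work goes in short steps, Python scripts to look and compute and a shell command to move; the robot and the scene stay as the last step left them, time stands still between calls to the robot, and variables do not carry over. Pictures are saved under pics/ and viewed, at most 10 in all, crops included, and the job is handed in when it is done.

```bash
ls; mkdir -p pics; cat > h.py <<'E'
import numpy as np, cv2
from rig import arm
def snap(n,tag):
    p,d=arm.capture(n); cv2.imwrite(f'pics/{tag}.png',p[:,:,::-1]); np.savez(f'{tag}.npz',p=p,d=d); return p,d
def cloud(n,d):
    c=arm.calibration(n); K=np.array(c['mtx']); R=np.array(c['rotation']); e=np.array(c['eye'])
    v,u=np.mgrid[:d.shape[0],:d.shape[1]]
    P=np.stack([(u-K[0,2])/K[0,0]*d,-(v-K[1,2])/K[1,1]*d,-d],-1)
    return P@R.T+e
E
python3 - <<'E'
from h import *
for n in('top','side'):
    snap(n,n+'0'); print(arm.calibration(n))
a=cv2.imread('pics/top0.png');b=cv2.imread('pics/side0.png')
cv2.imwrite('pics/both.png',cv2.resize(np.vstack([a,b]),(480,600)))
print(arm.state())
E
```

```text
pics
{'mtx': array([[461.82611873,   0.        , 319.69854018],
       [  0.        , 461.82611873, 202.09794219],
       [  0.        ,   0.        ,   1.        ]]), 'eye': array([ 0.40141897, -0.02751655,  1.14766987]), 'rotation': array([ 0.16021942,  0.0042464 , -1.58644661])}
{'mtx': array([[476.77341643,   0.        , 320.75215671],
       [  0.        , 476.77341643, 200.9047793 ],
       [  0.        ,   0.        ,   1.        ]]), 'eye': array([-0.11635619, -0.77155867,  0.80261519]), 'rotation': array([ 0.96102711,  0.02491657, -0.76748633])}
{'t': 0.1, 'q': array([-1.19219766,  0.68990778, -0.19453336,  1.56620138,  0.15734799,
        0.90253007, -0.21511355]), 'qvel': array([-0.00141201, -0.00163794, -0.00116398, -0.00102599,  0.00036593,
        0.00229668,  0.00035898]), 'tau': array([-3.03046923e-03, -5.28491378e+01, -1.27158858e+00, -1.53836131e+01,
       -5.26617060e-02,  1.86982164e-03,  3.75771333e-05]), 'ee_pos': array([0.21111281, 0.58767376, 0.23799611]), 'eef_rot': array([-3.13994980e+00,  1.51081671e-04,  2.79689214e+00]), 'force': array([-0.22348956,  0.24404657,  0.00163366]), 'torque': array([-0.03869268,  0.02401922, -0.0445275 ]), 'finger_force': 0.0, 'gripper_width': 0.9989268576035414}
```

View pics/top0.png

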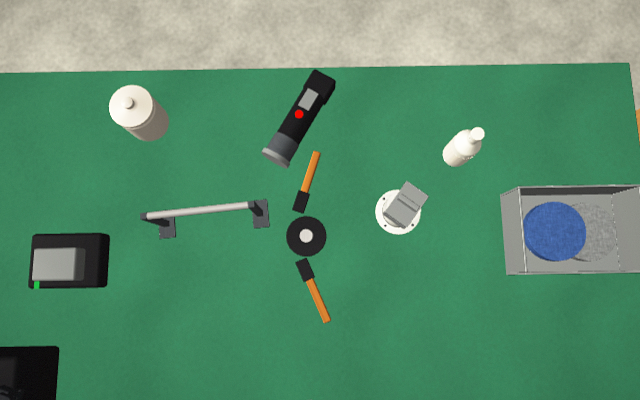

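View pics/side0.png

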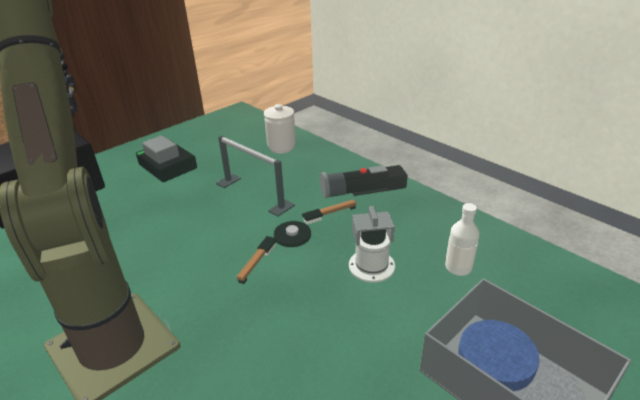

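The top view shows the holder over the cap at about (405,204), the rail bar from (145,217) to (255,207), the disc at (306,236), brushes at (308,180) and (315,295), the polisher at (300,115) and the bottle at (462,147). The side view shows the holder at (373,225), astride the cap.

```bash
python3 - <<'E'
s=open('h.py').read().replace("R=np.array(c['rotation'])","R=Rot.from_euler('xyz',c['rotation']).as_matrix()").replace("from rig","from scipy.spatial.transform import Rotation as Rot\nfrom rig")
open('h.py','w').write(s)
E
python3 - <<'E'
from h import *
z=np.load('top0.npz');P=cloud('top',z['d']);d=z['d'];p=z['p'].astype(int)
print('zero frac',(d==0).mean(), 'table', P[330,450],P[150,380])
def rep(n,m):
    Q=P[m]
    if len(Q)<5: print(n,len(Q));return
    r=cv2.minAreaRect((Q[:,:2]*1000).astype(np.float32)); print(n,len(Q),'med',np.median(Q,0).round(4),'rect',np.round(r[0],1),np.round(r[1],1),round(r[2],1))
v,u=np.mgrid[:400,:640]
box=(u>360)&(u<440)&(v>170)&(v<245)&(d>0)
Z=P[:,:,2]
print(np.histogram(Z[box],bins=np.arange(-.01,.25,.01)))
rep('holder>.12',box&(Z>.12)); rep('plate',box&(Z>.125)&(Z<.15)); rep('rib',box&(Z>.15))
b2=(u>125)&(u<285)&(v>190)&(v<245)&(d>0)
m=b2&(Z>.12); rep('bar',m)
print(np.histogram(Z[b2],bins=np.arange(-.01,.25,.01))[0])
S=np.load('side0.npz');Ps=cloud('side',S['d']);Zs=Ps[:,:,2]
P=Ps
bs=(u>345)&(u<405)&(v>200)&(v<280)
print(np.histogram(Zs[bs],bins=np.arange(-.01,.25,.01))[0])
rep('s plate',bs&(Zs>.132)&(Zs<.145)); rep('s rib',bs&(Zs>.15)); rep('s can',bs&(Zs>.02)&(Zs<.08)); 
rep('s bar',(u>215)&(u<285)&(v>130)&(v<170)&(Zs>.14)&(Zs<.17))
E
```

```text
zero frac 0.00420703125 table [ 0.2702375  -0.33376969  0.0016987 ] [ 0.72005004 -0.1823715  -0.00147574]
(array([2138, 2288,   48,   25,   19,   11,   17,    5,    4,   64,   54,
         25,   23,   31,  475,  436,   27,  127,    0,    0,    0,    0,
          0,    0,    0]), array([-0.01,  0.  ,  0.01,  0.02,  0.03,  0.04,  0.05,  0.06,  0.07,
        0.08,  0.09,  0.1 ,  0.11,  0.12,  0.13,  0.14,  0.15,  0.16,
        0.17,  0.18,  0.19,  0.2 ,  0.21,  0.22,  0.23,  0.24]))
holder>.12 1096 med [ 0.5543 -0.2147  0.1402] rect [ 556.9 -216.8] [60.1 87.7] 52.9
plate 930 med [ 0.5535 -0.2148  0.1398] rect [ 557.  -216.8] [60.1 87.7] 52.9
rib 154 med [ 0.5566 -0.2161  0.1629] rect [ 557.6 -217. ] [49.7 12.8] 52.6
bar 875 med [0.5478 0.2407 0.1566] rect [548.3 240.8] [ 16.3 247.9] 5.7
[3463 4011   34   17   19   18   15   23   12   18   19   16   14   13
   14   32  775   41    0    0    0    0    0    0    0]
[ 382 1923  179  144  109  107   98  107  108  130  205  142  136  123
  169  463   33   83    0    0    0    0    0    0    0]
s plate 592 med [ 0.5504 -0.2211  0.141 ] rect [ 558.  -218.2] [62.5 87.6] 52.1
s rib 136 med [ 0.5488 -0.2278  0.1644] rect [ 233.  -491.5] [895.3  21.1] 40.1
s can 673 med [ 0.5316 -0.2435  0.0478] rect [ 609.3 -128.7] [293.4  77.8] 60.5
s bar 415 med [0.5479 0.2249 0.1562] rect [548.5 240.7] [ 20.4 252.1] 5.4
```

```bash
python3 - <<'E'
import cv2,numpy as np
t=cv2.imread('pics/top0.png')[170:250,360:450];s=cv2.imread('pics/side0.png')[195:285,330:420]
cv2.imwrite('pics/crop.png',np.hstack([cv2.resize(t,(390,390),interpolation=2),cv2.resize(s,(390,390),interpolation=2)]))
E
```

```text
(no output)
```

View pics/crop.png

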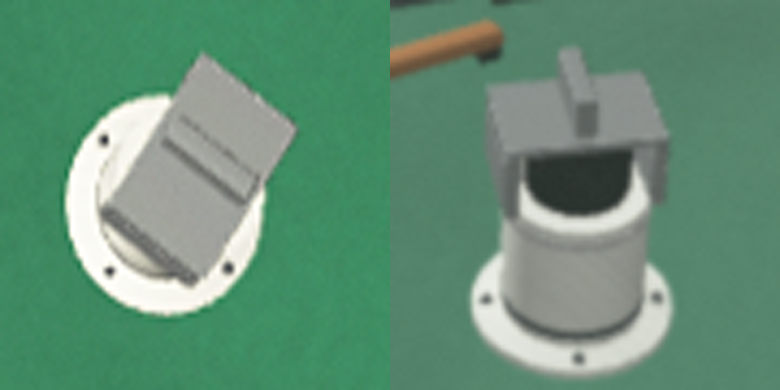

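The crop confirms the saddle, with its rib at crop (215,155), over the black cap. It is centred near (0.5575, -0.217) with the rib along 52.7° and its top at 0.164, which matches the given sizes. The bar's middle is (0.548, 0.241), running along 95.6°. Next I'll work out the shifts.

```bash
cat >> h.py <<'E'
def rel(x,y,z,yaw_deg):
    s=arm.state(); p=np.array(s['ee_pos']); yaw=s['eef_rot'][2]
    R=Rot.from_euler('xyz',[np.pi,0,yaw]).as_matrix()   # tool held vertical
    d=R.T@(np.array([x,y,z])-p); t=-((np.radians(yaw_deg)-yaw+np.pi)%(2*np.pi)-np.pi)
    print('rel',(d/.4).round(3),'turn',round(t/2,3),'| pos',p.round(4),'rpy',np.round(np.degrees(s['eef_rot']),2),'t',round(s['t'],2))
E
python3 - <<'E'
from h import *
rel(.43,.2,.25,107);rel(.5575,-.217,.25,52.7)
E
```

```text
rel [-0.843 -0.727 -0.03 ] turn 0.465 | pos [0.2111 0.5877 0.238 ] rpy [-1.7991e+02  1.0000e-02  1.6025e+02] t 0.1
rel [-1.495 -1.601 -0.03 ] turn 0.939 | pos [0.2111 0.5877 0.238 ] rpy [-1.7991e+02  1.0000e-02  1.6025e+02] t 0.1
```

```bash
python3 -m crank '[[-0.05,-0.04,-0.03,0.04,0],[-0.15,-0.13,-0.03,0.1,0],[-0.26,-0.23,-0.03,0.17,0],[-0.37,-0.32,-0.03,0.24,0],[-0.48,-0.42,-0.03,0.31,0],[-0.60,-0.52,-0.03,0.38,0],[-0.72,-0.62,-0.03,0.44,0],[-0.82,-0.71,-0.03,0.46,0]]' 20; python3 -c "
from h import *
rel(.5575,-.217,.25,52.7)"
```

```text
t: 1.1
ee_pos: [0.425, 0.2061, 0.2516]
eef_rot: [3.14, 0.001, 1.869]
force: [0.2, 0.3, 0.2]
gripper_width: 0.999
finger_force: 0.0
rel [-1.108  0.006  0.004] turn 0.475 | pos [0.425  0.2061 0.2516] rpy [1.7994e+02 5.0000e-02 1.0709e+02] t 1.1
```

```bash
python3 -m crank '[[-0.07,0,0,0.05,0],[-0.19,0,0,0.11,0],[-0.33,0,0,0.18,0],[-0.47,0,0,0.25,0],[-0.61,0,0,0.32,0],[-0.75,0,0,0.39,0],[-0.87,0,0,0.45,0],[-0.96,0,0,0.475,0]]'; python3 -c "
from h import *
rel(.5575,-.217,.19,52.7)"
```

```text
t: 2.1
ee_pos: [0.5387, -0.16, 0.2516]
eef_rot: [3.14, 0.0, 0.918]
force: [1.6, 0.3, 0.2]
gripper_width: 1.001
finger_force: 0.0
rel [-0.085  0.124  0.154] turn -0.001 | pos [ 0.5387 -0.16    0.2516] rpy [1.7993e+02 3.0000e-02 5.2600e+01] t 2.1
```

```bash
python3 -m crank '[[-0.03,0.04,0.02,0,0],[-0.06,0.09,0.06,0,0],[-0.08,0.12,0.1,0,0],[-0.085,0.124,0.14,0,0],[-0.085,0.124,0.154,0,0],[-0.085,0.124,0.154,0,0]]'; python3 -c "
from h import *
rel(.5575,-.217,.143,52.7)
snap('side','s1')"
```

```text
t: 2.85
ee_pos: [0.5586, -0.2118, 0.1887]
eef_rot: [-3.14, -0.0, 0.928]
force: [-0.6, -0.5, -0.0]
gripper_width: 1.001
finger_force: 0.0
rel [-0.012  0.006  0.114] turn 0.004 | pos [ 0.5586 -0.2118  0.1887] rpy [-1.7991e+02 -2.0000e-02  5.3170e+01] t 2.85
```

View pics/s1.png

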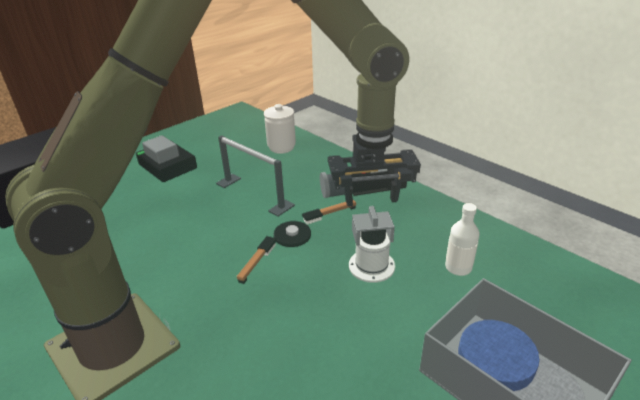

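The fingers at (350–395,195) straddle the rib at (373,215), and everything else is clear. I'll descend, close and hold.

```bash
python3 -m crank '[[-0.01,0.005,0.04,0,0],[-0.012,0.006,0.08,0,0],[-0.012,0.006,0.107,0,0],[-0.012,0.006,0.114,0,0],[-0.012,0.006,0.114,0,0],[-0.012,0.006,0.114,0,0]]'; python3 -c "
from h import *
rel(.5575,-.217,.143,52.7)"
```

```text
t: 3.65
ee_pos: [0.5583, -0.2185, 0.1439]
eef_rot: [3.141, -0.0, 0.927]
force: [-0.5, 0.3, -0.4]
gripper_width: 0.999
finger_force: 0.0
rel [ 0.002 -0.004  0.002] turn 0.004 | pos [ 0.5583 -0.2185  0.1439] rpy [ 1.7995e+02 -2.0000e-02  5.3110e+01] t 3.65
```

Good to 2 mm. I'll close with 25 N, then lift gently.

```bash
python3 -m crank '[[0,0,0,0.004,0.6],[0,0,0,0.004,1],[0,0,0,0.004,1],[0,0,0,0.004,1],[0,0,0,0.004,1],[0,0,0,0.004,1],[0,0,0,0.004,1]]' 25; python3 -m crank '[[0,0,-0.02,0,1],[0,0,-0.06,0,1],[0,0,-0.12,0,1],[0,0,-0.19,0,1],[0,0,-0.26,0,1],[0,0,-0.31,0,1],[0,0,-0.33,0,1],[0,0,-0.33,0,1]]';python3 -c "
from h import *
rel(.548,.241,.27,95.6)
snap('top','t2');z=np.load('t2.npz');P=cloud('top',z['d']);Z=P[:,:,2];v,u=np.mgrid[:400,:640]
m=(u>360)&(u<440)&(v>170)&(v<245)
print(np.histogram(Z[m],bins=np.arange(0,.4,.01))[0])
m&=(Z>.126)&(Z<.143);print(m.sum(),cv2.minEnclosingCircle((P[m][:,:2]*1000).astype(np.float32)))
"
```

```text
t: 4.53
ee_pos: [0.5579, -0.2183, 0.1434]
eef_rot: [-3.141, -0.0, 0.919]
force: [-0.3, -0.5, 0.4]
gripper_width: 0.229
finger_force: 0.0
t: 5.52
ee_pos: [0.558, -0.2183, 0.2761]
eef_rot: [3.141, -0.0, 0.919]
force: [-0.2, -0.5, -1.5]
gripper_width: 0.132
finger_force: 25.0
rel [ 0.898 -0.717  0.015] turn -0.375 | pos [ 0.558  -0.2183  0.2761] rpy [ 1.7995e+02 -3.0000e-02  5.2650e+01] t 5.53
[1359   50   21   23   16   17   15    5   53   43    2    2    2    3
    0    0    0    0    0    0    0    0    1    2    0    1  143    0
    0    0    0    0    0    0    4   39   60   53  553]
3 ((575.4532470703125, -196.12985229492188), 3.663383722305298)
```

View pics/t2.png

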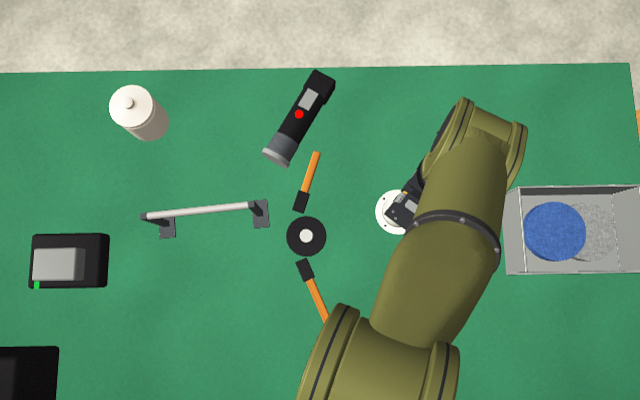

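The rib is held (width 11.6 mm, 1.5 N load) and the arm hides the cap in this view. The scene at (305,200) is unchanged. Moving over to the bar.

```bash
python3 -m crank '[[0.04,-0.03,0,-0.02,1],[0.12,-0.1,0,-0.06,1],[0.22,-0.18,0,-0.11,1],[0.32,-0.26,0,-0.16,1],[0.42,-0.34,0,-0.2,1],[0.52,-0.41,0,-0.24,1],[0.61,-0.49,0,-0.28,1],[0.69,-0.55,0,-0.32,1]]'; python3 -c "
from h import *
rel(.548,.241,.27,95.6)"
```

```text
t: 6.58
ee_pos: [0.5487, 0.1384, 0.2747]
eef_rot: [-3.139, -0.001, 1.566]
force: [0.2, -0.1, -0.7]
gripper_width: 0.136
finger_force: 25.0
rel [ 0.256 -0.003  0.012] turn -0.051 | pos [0.5487 0.1384 0.2747] rpy [-1.7987e+02 -5.0000e-02  8.9730e+01] t 6.58
```

```bash
python3 -m crank '[[0.06,0,0,-0.02,1],[0.12,0,0,-0.035,1],[0.17,0,0,-0.05,1],[0.21,0,0,-0.05,1],[0.235,0,0,-0.05,1],[0.24,0,0,-0.05,1],[0.24,0,0,-0.05,1],[0.24,0,0,-0.05,1]]'; python3 - <<'E'
from h import *
rel(.548,.241,.25,95.6)
p,d=snap('side','s3');P=cloud('side',d);v,u=np.mgrid[:400,:640]
pi=p.astype(int); grey=(abs(pi[...,0]-pi[...,1])<14)&(abs(pi[...,2]-pi[...,1])<14)&(pi[...,1]>60)
m=grey&(abs(P[...,0]-.548)<.08)&(abs(P[...,1]-.24)<.08)&(P[...,2]>.17)&(P[...,2]<.31)
Q=P[m];print(m.sum(),np.histogram(Q[:,2],bins=np.arange(.17,.31,.005)))
for a,b in((.21,.225),(.225,.24),(.24,.25),(.26,.275),(.275,.29),(.29,.3)):
    q=Q[(Q[:,2]>a)&(Q[:,2]<b)]
    if len(q)>5: r=cv2.minAreaRect((q[:,:2]*1000).astype(np.float32));print(a,b,len(q),np.round(r[0],1),np.round(r[1],1),round(r[2],1))
cv2.imwrite('pics/s3c.png',cv2.resize(p[60:240,190:350,::-1],(533,600)))
E
```

```text
t: 7.58
ee_pos: [0.5518, 0.2296, 0.2756]
eef_rot: [3.142, 0.001, 1.657]
force: [-0.0, -0.7, -0.4]
gripper_width: 0.137
finger_force: 25.0
rel [ 0.029 -0.007  0.064] turn -0.006 | pos [0.5518 0.2296 0.2756] rpy [1.800e+02 3.000e-02 9.497e+01] t 7.58
669 (array([  0,   0,   0,   0,   0,   0,   0,   0,   0,   0,   7,  48,  51,
        46,  44,  38,  30,  39,  53, 202,  17,  17,  21,  21,  23,   6,
         1]), array([0.17 , 0.175, 0.18 , 0.185, 0.19 , 0.195, 0.2  , 0.205, 0.21 ,
       0.215, 0.22 , 0.225, 0.23 , 0.235, 0.24 , 0.245, 0.25 , 0.255,
       0.26 , 0.265, 0.27 , 0.275, 0.28 , 0.285, 0.29 , 0.295, 0.3  ,
       0.305]))
0.21 0.225 7 [551.5 224.9] [80.7 53.6] 7.2
0.225 0.24 145 [551.7 227.1] [90.7 60.4] 6.4
0.24 0.25 82 [551.1 226. ] [89.8 55.4] 4.2
0.26 0.275 272 [550.8 225.7] [88.7 59.7] 6.0
0.275 0.29 59 [550.4 216.8] [27.5 42.7] 77.9
0.29 0.3 29 [553.2 227.6] [30.4 36.6] 35.9
```

View pics/s3c.png

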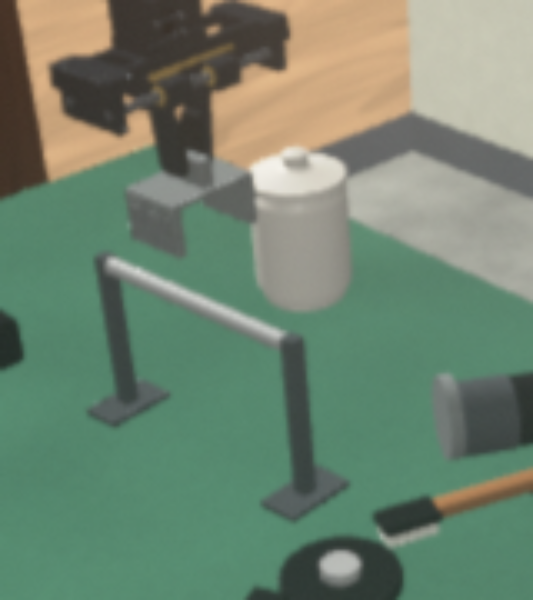

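The holder hangs level from the fingers at crop (190,185), above the bar. Plate top is at about 0.270, 5 mm below the TCP, so it seats with the TCP at about 0.168. I'll correct and descend.

```bash
python3 -m crank '[[0.015,-0.002,0,-0.003,1],[0.029,-0.003,0.03,-0.006,1],[0.029,-0.003,0.08,-0.006,1],[0.029,-0.003,0.14,-0.006,1],[0.029,-0.003,0.19,-0.006,1],[0.029,-0.003,0.22,-0.006,1],[0.029,-0.003,0.235,-0.006,1],[0.029,-0.003,0.24,-0.006,1]]';python3 -m crank '[[0,0,0,0,1],[0,0,0,0,1]]'; python3 - <<'E'
from h import *
rel(.5495,.241,.169,95.6)
p,d=snap('side','s4');P=cloud('side',d)
pi=p.astype(int); grey=(abs(pi[...,0]-pi[...,1])<14)&(abs(pi[...,2]-pi[...,1])<14)&(pi[...,1]>60)
m=grey&(abs(P[...,0]-.548)<.08)&(abs(P[...,1]-.24)<.05)&(P[...,2]>.11)
Q=P[m];print(np.histogram(Q[:,2],bins=np.arange(.11,.22,.004)))
h=Q[(Q[:,2]>.16)&(Q[:,2]<.182)];r=cv2.minAreaRect((h[:,:2]*1000).astype(np.float32));print(r)
E
```

```text
t: 8.62
ee_pos: [0.5496, 0.2422, 0.1795]
eef_rot: [3.141, -0.0, 1.671]
force: [-0.4, -0.2, -0.3]
gripper_width: 0.131
finger_force: 25.0
t: 8.88
ee_pos: [0.5498, 0.2422, 0.1801]
eef_rot: [3.141, -0.001, 1.671]
force: [0.4, 0.1, -1.7]
gripper_width: 0.133
finger_force: 25.0
rel [-0.003 -0.001  0.028] turn 0.001 | pos [0.5498 0.2422 0.1801] rpy [ 1.7994e+02 -3.0000e-02  9.5730e+01] t 8.88
(array([  0,   0,   0,   0,   3,  19,  36,  31,  33,  31,  35,  50,  37,
        24,  47, 189,  22,   8,  15,  11,  11,  29,   2,   2,   2,   2,
         1]), array([0.11 , 0.114, 0.118, 0.122, 0.126, 0.13 , 0.134, 0.138, 0.142,
       0.146, 0.15 , 0.154, 0.158, 0.162, 0.166, 0.17 , 0.174, 0.178,
       0.182, 0.186, 0.19 , 0.194, 0.198, 0.202, 0.206, 0.21 , 0.214,
       0.218]))
((547.446533203125, 234.03443908691406), (67.11406707763672, 96.2223129272461), 76.82347869873047)
```

```bash
python3 -m crank '[[0,0,0.01,0,1],[0,0,0.018,0,1],[0,0,0.02,0,1],[0,0,0.023,0,1],[0,0,0.023,0,1]]'; python3 -m crank '[[0,0,0.002,0,1],[0,0,0.004,0,1],[0,0,0.004,0,1]]'
```

```text
t: 9.55
ee_pos: [0.5495, 0.2421, 0.1725]
eef_rot: [3.141, -0.001, 1.671]
force: [-5.0, -2.0, 15.9]
gripper_width: 0.133
finger_force: 25.0
t: 9.93
ee_pos: [0.5496, 0.2421, 0.1723]
eef_rot: [3.14, -0.001, 1.67]
force: [-7.5, -2.9, 26.0]
gripper_width: 0.131
finger_force: 25.1
```

It has seated: contact at the expected height, within 2 mm. I'll ease off the push and open.

```bash
python3 -m crank '[[0,0,-0.005,0,1],[0,0,-0.007,0,1]]'; python3 -m crank '[[0,0,0,0,0.75],[0,0,0,0,0.5],[0,0,0,0,0.3],[0,0,0,0,0],[0,0,0,0,0],[0,0,0,0,0],[0,0,0,0,0]]'; python3 -m crank '[[0,0,-0.03,0,0],[0,0,-0.1,0,0],[0,0,-0.18,0,0],[0,0,-0.24,0,0],[0,0,-0.26,0,0],[0,0,-0.26,0,0]]'; python3 - <<'E'
from h import *
p,d=snap('side','s5');P=cloud('side',d)
pi=p.astype(int); grey=(abs(pi[...,0]-pi[...,1])<14)&(abs(pi[...,2]-pi[...,1])<14)&(pi[...,1]>60)
m=grey&(abs(P[...,0]-.548)<.08)&(abs(P[...,1]-.24)<.05)&(P[...,2]>.10)
Q=P[m];print(np.histogram(Q[:,2],bins=np.arange(.10,.22,.004))[0])
cv2.imwrite('pics/s5c.png',cv2.resize(p[60:240,190:350,::-1],(533,600)))
z=np.load('side0.npz');P=cloud('side',z['d']);
rel(.5575,-.217,.27,52.7)
E
```

```text
t: 10.18
ee_pos: [0.5495, 0.242, 0.1726]
eef_rot: [3.141, -0.0, 1.671]
force: [-2.1, -0.3, 3.0]
gripper_width: 0.131
finger_force: 25.0
t: 11.05
ee_pos: [0.5494, 0.242, 0.1715]
eef_rot: [-3.142, -0.0, 1.671]
force: [0.3, -0.1, 0.6]
gripper_width: 0.902
finger_force: 0.0
t: 11.8
ee_pos: [0.5495, 0.242, 0.2759]
eef_rot: [3.141, -0.0, 1.671]
force: [0.8, -0.2, -0.3]
gripper_width: 1.0
finger_force: 0.0
[  0   0   0   0   0   5  15  21  29  29  26  25  33  35  48 107 140  18
  14  18  14  24  16   0   0   0   0   0   0]
rel [-1.144 -0.094  0.013] turn 0.376 | pos [0.5491 0.2419 0.2751] rpy [-1.7995e+02  1.0000e-02  9.5730e+01] t 11.85
```

View pics/s5c.png

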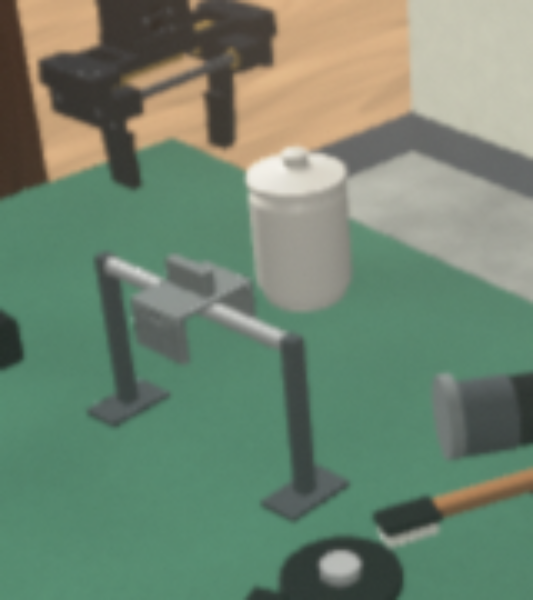

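The holder hangs astride the bar at crop (195,305), level, and the fingers are clear above it. Next I'll locate the bare cap.

```bash
python3 - <<'E'
from h import *
v,u=np.mgrid[:400,:640]
for n,z in(('top',snap('top','t6')),('side',(lambda z:(z['p'],z['d']))(np.load('s5.npz')))):
    p,d=z;P=cloud(n,d);q=p.astype(int).max(-1)
    near=(abs(P[...,0]-.55)<.08)&(abs(P[...,1]+.22)<.08)
    m=near&(P[...,2]>.128)&(P[...,2]<.143)
    print(n,m.sum(),np.median(P[...,2][m]) if m.any() else 0)
    if m.any(): print(cv2.minEnclosingCircle((P[m][:,:2]*1000).astype(np.float32)), cv2.minAreaRect((P[m][:,:2]*1000).astype(np.float32)))
    m=near&(P[...,2]>.084)&(P[...,2]<.095); 
    if m.any(): print('shoulder',m.sum(),cv2.minEnclosingCircle((P[m][:,:2]*1000).astype(np.float32)))
E
```

```text
top 513 0.1346140393011006
((558.3671875, -218.83193969726562), 29.405460357666016) ((558.923095703125, -218.69158935546875), (55.89027786254883, 56.50736999511719), 69.17134094238281)
shoulder 341 ((558.390869140625, -218.79559326171875), 40.22628402709961)
side 356 0.1358781289957347
((558.8743286132812, -220.92861938476562), 30.01674461364746) ((558.6625366210938, -220.69241333007812), (57.61833190917969, 55.48503875732422), 84.2783203125)
shoulder 305 ((557.6751708984375, -220.9057159423828), 40.694644927978516)
```

```bash
python3 -m crank '[[-0.06,0,0,0.03,0],[-0.17,-0.01,0,0.08,0],[-0.3,-0.02,0,0.13,0],[-0.44,-0.03,0,0.18,0],[-0.58,-0.05,0,0.23,0],[-0.72,-0.06,0,0.28,0],[-0.85,-0.07,0,0.33,0],[-0.96,-0.08,0,0.37,0]]';python3 -c "
from h import *
rel(.5586,-.2195,.20,52.7)
print(arm.state()['q'].round(2))
z=np.load('t6.npz');P=cloud('top',z['d']);v,u=np.mgrid[:400,:640]
m=(u>440)&(u<490)&(v>120)&(v<170)&(P[...,2]>.03);print('bottle',np.median(P[m],0),P[m].max(0))"
```

```text
t: 12.9
ee_pos: [0.5543, -0.1477, 0.2751]
eef_rot: [-3.141, 0.002, 0.922]
force: [-0.6, 0.3, -1.4]
gripper_width: 1.001
finger_force: 0.0
rel [-0.137  0.117  0.188] turn 0.001 | pos [ 0.5543 -0.1477  0.2751] rpy [-1.7998e+02  1.1000e-01  5.2840e+01] t 12.9
[ 0.01  0.59  0.28  1.69 -0.2   0.89 -0.27]
bottle [ 0.69217976 -0.3587675   0.11903872] [ 0.73360752 -0.02751655  1.14766987]
```

```bash
python3 -m crank '[[-0.04,0.04,0.03,0,0],[-0.09,0.08,0.08,0,0],[-0.12,0.11,0.13,0,0],[-0.137,0.117,0.17,0,0],[-0.137,0.117,0.188,0,0],[-0.137,0.117,0.188,0,0],[-0.137,0.117,0.188,0,0]]';python3 -c "
from h import *
rel(.5586,-.2195,.103,52.7)"
```

```text
t: 13.78
ee_pos: [0.5614, -0.2143, 0.2009]
eef_rot: [3.141, -0.001, 0.932]
force: [-0.3, 0.1, 0.6]
gripper_width: 0.996
finger_force: 0.0
rel [-0.015  0.002  0.245] turn 0.006 | pos [ 0.5614 -0.2143  0.2009] rpy [ 1.7995e+02 -5.0000e-02  5.3410e+01] t 13.78
```

```bash
python3 -m crank '[[-0.015,0.002,0.03,0.006,0],[-0.015,0.002,0.09,0.006,0],[-0.015,0.002,0.15,0.006,0],[-0.015,0.002,0.2,0.006,0],[-0.015,0.002,0.23,0.006,0],[-0.015,0.002,0.245,0.006,0],[-0.015,0.002,0.245,0.006,0]]' 20;python3 -c "
from h import *
rel(.5586,-.2195,.103,52.7)"
```

```text
t: 14.65
ee_pos: [0.5578, -0.2205, 0.1023]
eef_rot: [-3.142, 0.0, 0.919]
force: [-0.6, 1.1, 0.3]
gripper_width: 0.995
finger_force: 0.0
rel [ 0.003 -0.    -0.002] turn -0.001 | pos [ 0.5578 -0.2205  0.1023] rpy [-180.      0.     52.64] t 14.65
```

```bash
python3 -m crank '[[0,0,0,0,0.2],[0,0,0,0,0.3],[0,0,0,0,0.4],[0,0,0,0,0.6],[0,0,0,0,0.6],[0,0,0,0,0.6]]' 25; python3 -c "
from h import *
s=arm.state();print(s['force'].round(1),s['torque'].round(2),np.degrees(s['eef_rot']).round(2),s['ee_pos'].round(4),s['gripper_width'],s['finger_force'])"
for a in 1; do python3 -m crank '[[0,0,0,0.015,0.6],[0,0,0,0.03,0.6],[0,0,0,0.045,0.6],[0,0,0,0.06,0.6],[0,0,0,0.075,0.6],[0,0,0,0.075,0.6]]'; python3 -c "
from h import *
s=arm.state();print(s['force'].round(1),s['torque'].round(2),np.degrees(s['eef_rot']).round(2),s['ee_pos'].round(4),s['gripper_width'],s['finger_force'])"; done
```

```text
t: 15.4
ee_pos: [0.5581, -0.2206, 0.1026]
eef_rot: [3.141, -0.0, 0.919]
force: [0.4, 0.1, 3.5]
gripper_width: 0.625
finger_force: 25.0
[0.4 0.1 3.5] [-0.1   0.04 -0.03] [ 1.7996e+02 -1.0000e-02  5.2640e+01] [ 0.5581 -0.2206  0.1026] 0.6250041227964815 24.99969882890582
t: 16.15
ee_pos: [0.5581, -0.2205, 0.1026]
eef_rot: [3.141, -0.0, 0.767]
force: [0.4, -0.5, 4.5]
gripper_width: 0.625
finger_force: 25.0
[ 0.4 -0.5  4.5] [-0.05  0.1  -0.09] [ 1.7997e+02 -1.0000e-02  4.3960e+01] [ 0.5581 -0.2205  0.1026] 0.625252025745461 25.00017363578081
```

```bash
for i in 1; do python3 -m crank '[[0,0,0,0.015,0.6],[0,0,0,0.03,0.6],[0,0,0,0.045,0.6],[0,0,0,0.045,0.6]]'; python3 -c "
from h import *
s=arm.state();print(s['torque'].round(2),np.degrees(s['eef_rot'])[2].round(2))"; done;  python3 -m crank '[[0,0,0,0.015,0.6],[0,0,0,0.03,0.6],[0,0,0,0.03,0.6]]'; python3 -c "
from h import *
s=arm.state();print(s['torque'].round(2),np.degrees(s['eef_rot'])[2].round(2))"
```

```text
t: 16.65
ee_pos: [0.558, -0.2205, 0.1025]
eef_rot: [3.141, -0.0, 0.677]
force: [-0.5, -0.1, 5.0]
gripper_width: 0.629
finger_force: 25.0
[-0.03  0.12 -0.09] 38.8
t: 17.02
ee_pos: [0.5581, -0.2205, 0.1025]
eef_rot: [3.141, -0.0, 0.617]
force: [0.3, 0.2, 5.8]
gripper_width: 0.627
finger_force: 25.0
[-0.08  0.15 -0.01] 35.36
```

Clockwise (seen from above) gives freely past 15°. I'll feel the other way gently too, as asked, to confirm.

```bash
r(){ python3 -c "
from h import *
s=arm.state();print(s['torque'].round(2),np.degrees(s['eef_rot'])[2].round(2))"; }
python3 -m crank '[[0,0,0,-0.03,0.6],[0,0,0,-0.07,0.6],[0,0,0,-0.11,0.6],[0,0,0,-0.15,0.6],[0,0,0,-0.17,0.6],[0,0,0,-0.19,0.6],[0,0,0,-0.19,0.6]]'; r
python3 -m crank '[[0,0,0,-0.015,0.6],[0,0,0,-0.03,0.6],[0,0,0,-0.03,0.6]]'; r
```

```text
t: 17.9
ee_pos: [0.5583, -0.2214, 0.1025]
eef_rot: [3.14, 0.0, 0.998]
force: [1.8, -2.9, 4.7]
gripper_width: 0.626
finger_force: 25.0
[-0.61 -0.11 -0.08] 57.17
t: 18.27
ee_pos: [0.5583, -0.2215, 0.1025]
eef_rot: [3.14, 0.0, 1.058]
force: [1.6, -5.4, 4.7]
gripper_width: 0.626
finger_force: 25.0
[-1.07 -0.36 -0.78] 60.59
```

Counter-clockwise runs into a hard stop about 8° past the start (0.8 Nm), so clockwise is the way. I'll turn to 60° off its start, which is yaw -7.4°.

```bash
r(){ python3 -c "
from h import *
s=arm.state();print(s['force'].round(1),s['torque'].round(2),np.degrees(s['eef_rot'])[2].round(2),s['q'].round(2))"; }
python3 -m crank '[[0,0,0,0.03,0.6],[0,0,0,0.07,0.6],[0,0,0,0.11,0.6],[0,0,0,0.15,0.6],[0,0,0,0.19,0.6],[0,0,0,0.23,0.6],[0,0,0,0.27,0.6],[0,0,0,0.3,0.6]]'; r
python3 -m crank '[[0,0,0,0.03,0.6],[0,0,0,0.07,0.6],[0,0,0,0.11,0.6],[0,0,0,0.15,0.6],[0,0,0,0.19,0.6],[0,0,0,0.23,0.6],[0,0,0,0.27,0.6],[0,0,0,0.29,0.6]]'; r
python3 -m crank '[[0,0,0,0,0.6],[0,0,0,0,0.6]]'; r
```

```text
t: 19.27
ee_pos: [0.558, -0.2187, 0.1025]
eef_rot: [-3.14, -0.001, 0.461]
force: [1.0, -0.2, 8.2]
gripper_width: 0.627
finger_force: 25.0
[ 1.  -0.2  8.2] [-0.24 -0.08  0.06] 26.39 [ 0.13  0.87  0.3   1.77 -0.43  0.58 -0.41]
t: 20.27
ee_pos: [0.5579, -0.2187, 0.1025]
eef_rot: [-3.139, 0.001, -0.119]
force: [1.3, 0.2, 9.4]
gripper_width: 0.626
finger_force: 25.0
[1.3 0.2 9.4] [-0.17  0.03  0.08] -6.83 [ 0.05  0.9   0.46  1.77 -0.63  0.63 -0.81]
t: 20.52
ee_pos: [0.5579, -0.2187, 0.1025]
eef_rot: [-3.139, 0.001, -0.118]
force: [1.3, 0.2, 10.2]
gripper_width: 0.624
finger_force: 25.0
[ 1.3  0.2 10.2] [-0.16 -0.01 -0.05] -6.77 [ 0.05  0.9   0.46  1.77 -0.63  0.63 -0.81]
```

```bash
python3 -m crank '[[0,0,-0.01,0,0.6],[0,0,-0.02,0,0.6],[0,0,-0.03,0,0.6],[0,0,-0.03,0,0.6]]'
```

```text
t: 21.02
ee_pos: [0.5575, -0.2198, 0.1143]
eef_rot: [-3.141, 0.001, -0.121]
force: [1.3, 0.3, 0.2]
gripper_width: 0.627
finger_force: 25.0
```

It's free with no resistance. Raising it to 10 cm above its seat.

```bash
python3 -m crank '[[0,0,-0.02,0,0.6],[0,0,-0.06,0,0.6],[0,0,-0.11,0,0.6],[0,0,-0.16,0,0.6],[0,0,-0.2,0,0.6],[0,0,-0.22,0,0.6],[0,0,-0.22,0,0.6],[0,0,-0.22,0,0.6]]'; python3 -m crank '[[0,0,0,0,0.6],[0,0,0,0,0.6],[0,0,0,0,0.6]]'; python3 -c "
from h import *
s=arm.state();print(s['qvel'].round(3),s['ee_pos'].round(4),np.degrees(s['eef_rot']).round(2))
p,d=snap('side','s9')"
```

```text
t: 22.02
ee_pos: [0.5575, -0.2201, 0.2017]
eef_rot: [-3.141, 0.001, -0.121]
force: [-0.1, -0.0, -0.4]
gripper_width: 0.626
finger_force: 25.0
t: 22.4
ee_pos: [0.5577, -0.2205, 0.2021]
eef_rot: [-3.142, 0.0, -0.121]
force: [-0.4, 0.1, -0.4]
gripper_width: 0.623
finger_force: 25.0
[-0.001 -0.002  0.001 -0.001 -0.001  0.     0.003] [ 0.5577 -0.2205  0.2021] [-1.80e+02  2.00e-02 -6.94e+00]
```

View pics/s9.png

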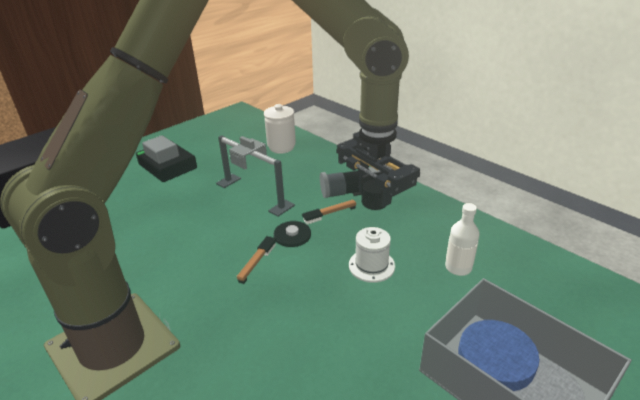

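The cap is in the fingers at (375,193) above the open neck at (373,235). The holder hangs on the bar at (245,152), and the other items are where they started. Handing in.

```bash
python3 -c "
from rig import arm
print(arm.finish_job())"
```

```text
the job is handed in; nothing more can be done
None
```

The job is handed in: the holder hangs astride the bar, and the cap, which came free turning clockwise (counter-clockwise hit a hard stop), is held still and upright about 10 cm above its seat, with nothing else in the final picture looking disturbed.

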